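Take the bare peg strip off the drying rack and lay it in the wash-up tray

TASK

The drying rack's bare peg strip is due for washing: slide it up the board along its keyhole slots until the stud heads stand in the wide ends, then lift it off the board without forcing it. Lay it gently in the cream wash-up tray, in the empty space beside the flasks, flat on the tray's floor with its pegs up, and let go. Do not knock the tubes drying on the rack, leave the other strip hanging, and leave all the glassware standing where it is.

Things in the scene. Friction and masses are not known exactly. Their poses are not given: they have to be found in the camera images.
- strip_peg (a point): The bare peg strip: grey plate 170 x 76 x 5 mm, 0.13 to 0.25 kg, with three bare round pegs 14 mm in diameter standing 80 mm square out of it, at its middle and 60 mm to either side. This point: on the middle peg's axis, 45 mm above the plate's underside, 40 mm below the tip. x: along the plate's width, up the slope while it hangs; y: its length; z: along the pegs, out from the board.
- strip_wide (a point): On the bare strip's underside, midway between the wide ends of its two keyholes (at y = +30 and -30 mm from here). Same axes as strip_peg. Wide ends are 26 mm across; each runs up (+x) into a slot 12 mm wide. It hangs with the studs 26 mm up (+x) from here, at the slots' closed tops. Slid 26 mm to its own +x, it comes off along its own +z, clear of the heads after 13 mm. Smooth (friction 0.25).
- rack: Bench drying rack, fixed: black board 400 mm wide, sloping at 35 degrees from horizontal, 270 mm up the slope, on a steel stand. Origin: middle of its footprint on the bench; x level, from the board's low front edge to its high back edge; y along the board; z up. Two bays side by side, 190 mm apart along y: the bare strip hangs in one, the strip with tubes in the other.
- bay_left (a point): Point on the board's face midway between the two studs (60 mm apart along y) of the bay on the rack's +y side. Axes as the rack's. Studs stand square to the board: shank 6 mm in diameter, head 18 mm in diameter and 4 mm thick with its underside 8.5 mm off the board.
- bay_right (a point): The same for the bay on the rack's -y side.
- gutter (a point): Middle of the steel drip gutter along the board's low front edge, at the height of its rim; it is 56 mm wide and 400 mm long. Axes as the rack's.
- top_tubes: Four glass tubes upside down on the fixed pegs of the rack's top row, 25 mm in diameter, standing 177 mm square out from the board, so that they overhang both bays: a tool can only come in roughly along the pegs. Row 124 mm farther up the slope than the hanging strips' pegs. Fixed. Origin on the board's face at the row's middle; x up the slope, z out of the board.
- strip_tubes: The other strip: an equal plate with three glass tubes 25 mm in diameter upside down over its pegs, up to 172 mm above its underside. Hangs loose on the other bay's studs. Origin at the middle of its underside, axes as the bare strip's.
- tray: Cream wash-up tray, fixed: 320 mm (x) by 260 mm (y) outside, rim 55 mm high, walls and floor 5 mm thick. Origin: middle of its underside. Three flasks stand in its +x half; the half on its -x side, centred 80 mm from the origin towards -x, is empty.
- flask_a: Conical glass flask standing in the tray, base 68 mm in diameter, 110 mm high. Origin under its base; z up its axis.
- flask_b: Conical glass flask standing in the tray, base 68 mm in diameter, 110 mm high. Origin under its base; z up its axis.
- flask_c: Conical glass flask standing in the tray, base 60 mm in diameter, 100 mm high. Origin under its base; z up its axis.
- conical: Stoppered conical flask on the bench, base 90 mm in diameter, 162 mm high with its stopper. Origin under its base.
- volumetric: Volumetric flask with a long neck on the bench, 100 mm in diameter, 233 mm high with its stopper. Origin under its base.
- reagent: Amber reagent bottle on the bench, 80 mm in diameter, 160 mm high. Origin under its base.

How it is judged:
By the outcome, as a careful person would: the job done as asked, in the order asked, and still so for the second after the job is handed in, with the robot touching nothing.
It also fails if it takes over 51 s, if anything falls off the work surface, if the arm or the gripper's body presses on something with over 40 N, if the wrist force passes 120 N, or if a joint passes its speed limit or range.

ROBOT

A 6-joint arm with a two-finger parallel gripper is mounted at the origin on the work surface. World frame = base frame: x ahead of the robot, y to its left, z up, the work surface at z = 0. Lengths are in m, angles in rad, forces in N, time in s.
With the tool pointing down it reaches from about 0.325 to 0.775 m from the base axis. Payload 5.5 kg.
Tool frame: the origin (TCP) lies between the finger pads; the fingertips stand 8 mm ahead of it and the grasp point (between the pads) lies 11 mm behind it (tcp_to_tips is the distance from the TCP to the fingertips, in m); z points along the fingers, y is the line along which they close (so a half turn about z gives the same grasp; the last joint's range is limited). The gripper opens to 88 mm and grips with 3 to 60 N. Pads are 20 mm wide; open, the fingers measure 115 mm over their backs; the gripper's body (75 mm by 178 mm) begins 61 mm behind the grasp point.
Start: joints at [-1.36, 0.091, 1.231, -0, 1.82, -0.057], TCP at [0.159, -0.579, 0.231] pointing down, gripper open.
Joint ranges: [-2.87, 2.87], [-0.86, 2.18], [0.17, 2.46], [-1.51, 4.65], [0.06, 2.69], [-2.65, 2.65]. Speed limits (rad/s): [2.57, 2.57, 3.01, 3.14, 3.14, 3.14].

INTERFACE

Orientations are given as a unit quaternion [w, x, y, z].
In Python, from bench import * gives the robot as it stands. Calls block until the motion is done:
- move_to(position, orientation): joint-space move of the TCP to a pose.
- move_l(position, speed=0.15, orientation=None): straight line of the TCP; orientation=None keeps the orientation; speed is the mean speed in m/s.
- movej(angles): joint-space move.
- gripper_open() and close(): open the fingers fully, or close them until they stop; the grip force is fixed at half the most.
- hold(seconds).
- inverse_kinematics(position, orientation): joint angles nearest the present ones, or None.
- state(): the state.
- get_image(name): name is "scene" or "top"; returns a dict with "frame" (420x560x3 uint8, blue, green, red), "depth" (420x560 float32, m along the optical axis (not along the pixel's ray), 0 where there is no reading), "camera_matrix" (3x3 intrinsics, pixels), "k1" (the pictures are not rectified: a ray, as slopes to the right and down, at radius r is drawn at 1 + k1 r^2 times it, then the intrinsics apply), "view" (4x4, takes a point from world to camera coordinates). Camera axes: x right, y up, looking along -z (the intrinsics and any distortion apply to the point x, -y, -z); pixel columns grow to the right and rows downward; lengths in m; the calibration is good to about 2 mm. A picture is of the moment at which its call begins.
A pose or a line that the arm cannot do raises IKError and nothing moves.
- job_done(): hands the job in; it is judged then, once.
The state is a dict: "time": time; "joint_pos": joint angles; "dq": joint speeds; "joint_torque": joint torques, N m; "ee_pos": TCP position; "ee_rot": TCP orientation; "ft_force": force on the tool from outside, world axes, zero at the start; "moment": the same for the moment, N m; "finger_gap": finger opening in m; "finger_force": force on a finger pad.
Only numpy, scipy, OpenCV 4.12 (cv2) and the standard library are available. Lean on these libraries where they do the work, as an engineer would, in place of code of your own. Each camera call takes 0.05 s, during which the arm holds its last target. There are 200 camera calls.

## Working session

There is one attempt and no reset: what is moved stays moved. The work goes in short steps, each a Python script; the robot and the scene stay as the last script left them, time stands still between calls to the robot, and variables do not carry over. Pictures are saved under pics/ and viewed, at most 10 in all, crops included, and the job is handed in when it is done.

```bash
mkdir -p pics; ls; cat > h.py <<'E'
from bench import *
import numpy as np, cv2
from scipy.spatial.transform import Rotation as R
def cloud(im):
    K=im["camera_matrix"];d=im["depth"];h,w=d.shape
    u,v=np.meshgrid(np.arange(w),np.arange(h))
    a=(u-K[0,2])/K[0,0];b=(v-K[1,2])/K[1,1]
    x,y=a.copy(),b.copy()
    for _ in range(8):
        s=1+im["k1"]*(x*x+y*y);x,y=a/s,b/s
    P=np.stack([x*d,-y*d,-d,np.ones_like(d)],-1)
    W=P@np.linalg.inv(im["view"]).T
    W=W[...,:3];W[d<=0]=np.nan
    return W
E
python3 - <<'E'
from h import *
a=[]
for n in("scene","top"):
    im=get_image(n);cv2.imwrite(f"pics/{n}0.png",im["frame"]);np.savez(f"{n}.npz",**{k:np.array(v) for k,v in im.items()})
    print(n,np.linalg.inv(im["view"]).round(3).tolist(),im["k1"],(im["depth"]>0).mean())
print(state())
E
```

```text
pics
scene [[0.096, -0.852, 0.514, 1.36], [0.995, 0.084, -0.046, -0.072], [-0.005, 0.516, 0.856, 1.33], [0.0, 0.0, 0.0, 1.0]] -0.015277049720267315 0.9959523809523809
top [[0.019, 0.985, -0.169, 0.41], [-1.0, 0.021, 0.014, 0.009], [0.018, 0.169, 0.985, 1.503], [0.0, 0.0, 0.0, 1.0]] 0.011369659215853723 0.9960331632653061
{'time': 0.1, 'joint_pos': array([-1.35969088e+00,  9.18053117e-02,  1.23171329e+00,  7.43172306e-06,
        1.81979525e+00, -5.67055383e-02]), 'dq': array([-1.94463299e-03,  4.48228623e-07, -2.51393522e-03, -1.19485324e-03,
        1.49685725e-03, -8.79711582e-04]), 'joint_torque': array([ 2.78638079e-03, -4.47858381e+01, -4.07569170e+01,  7.00968015e-02,
        2.84308149e-02, -1.18113771e-04]), 'ee_pos': array([ 0.15872084, -0.57838225,  0.22963638]), 'ee_rot': array([-8.58315523e-04,  9.91047559e-01,  1.33506536e-01, -6.27810596e-05]), 'ft_force': array([ 0.00390759, -0.01324748, -0.01047967]), 'moment': array([-0.03670934,  0.01199399,  0.02254727]), 'finger_force': 0.0, 'finger_gap': 0.08806270594136127}
```

View pics/scene0.png

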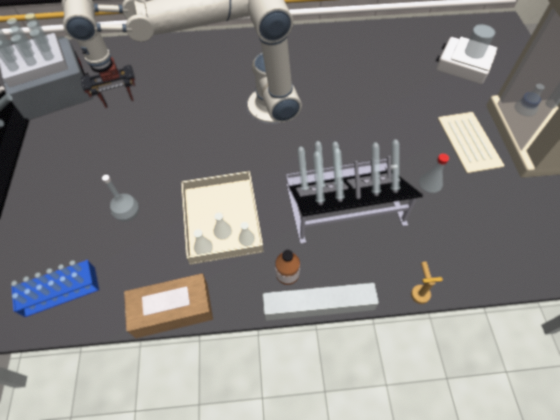

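View pics/top0.png

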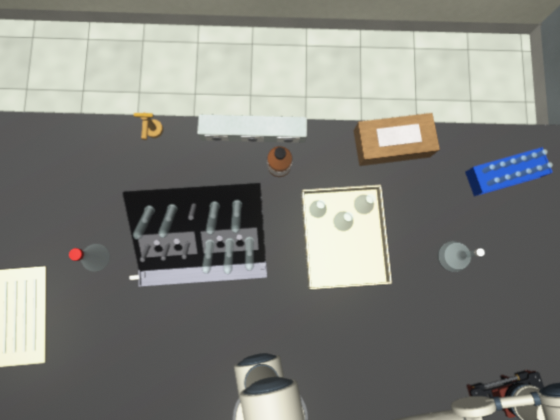

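```bash
python3 - <<'E'
from h import *
ims={n:dict(np.load(f"{n}.npz")) for n in("scene","top")}
t=ims["top"];s=ims["scene"]
a=cv2.resize(t["frame"][175:295,115:280],None,fx=4.5,fy=4.5,interpolation=cv2.INTER_CUBIC)
b=cv2.resize(s["frame"][130:245,280:425],None,fx=4.5,fy=4.5,interpolation=cv2.INTER_CUBIC)
cv2.imwrite("pics/ctop.png",a);cv2.imwrite("pics/csc.png",b)
W=cloud(t)
for n,m in(("scene",s),("top",t)):
    W=cloud(m); 
    box=(W[...,0]>.3)&(W[...,0]<.75)&(W[...,1]>0)&(W[...,1]<.45)&(W[...,2]>.02)
    f=m["frame"].astype(int);blk=box&(f.max(-1)<25)
    P=W[blk]; rng=np.random.default_rng(0);best=0
    for _ in range(400):
        q=P[rng.choice(len(P),3)];nn=np.cross(q[1]-q[0],q[2]-q[0]);nn/=np.linalg.norm(nn)+1e-12
        k=abs((P-q[0])@nn)<.004
        if k.sum()>best:best=k.sum();K=k
    Q=P[K];c=Q.mean(0);nn=np.linalg.svd(Q-c)[2][2];nn*=np.sign(nn[2])
    print(n,len(P),K.sum(),c.round(4),nn.round(4),np.degrees(np.arccos(nn[2])),np.degrees(np.arctan2(-nn[1],-nn[0])),Q.min(0),Q.max(0))
    # tray cream
    cr=(W[...,2]<.1)&(W[...,2]>-.02)&(W[...,1]<0)&(W[...,1]>-.4)&(W[...,0]>.3)&(W[...,0]<.8)&(f[...,2]>170)&(f[...,2]-f[...,0]>15)
    cr=cv2.morphologyEx(cr.astype(np.uint8),cv2.MORPH_OPEN,np.ones((3,3)))>0
    C=W[cr];rim=C[C[:,2]>.045];print(len(C),len(rim),cv2.minAreaRect(C[:,:2].astype(np.float32)),cv2.minAreaRect(rim[:,:2].astype(np.float32)) if len(rim)>5 else 0)
E
```

```text
scene 1448 1429 [0.6418 0.2238 0.1805] [-0.5666 -0.0512  0.8224] 34.67409239056534 5.161565345583901 [0.48868865 0.03126323 0.07159401] [0.70303562 0.43112631 0.21401069]
4150 335 ((0.5719472169876099, -0.23553025722503662), (0.32270339131355286, 0.2713780701160431), 4.563537120819092) ((0.5921605825424194, -0.2300921380519867), (0.28219807147979736, 0.25951656699180603), 4.944677352905273)
top 3257 2867 [0.6381 0.257  0.1793] [-0.5741 -0.0523  0.8171] 35.20041050113607 5.210363843448514 [0.49403259 0.05052548 0.08812728] [0.69432972 0.43721689 0.21241345]
4257 182 ((0.5693998336791992, -0.23097315430641174), (0.31611204147338867, 0.2583158612251282), 5.194210529327393) ((0.5578180551528931, -0.23228636384010315), (0.29269230365753174, 0.2578706741333008), 5.125136375427246)
```

View pics/ctop.png

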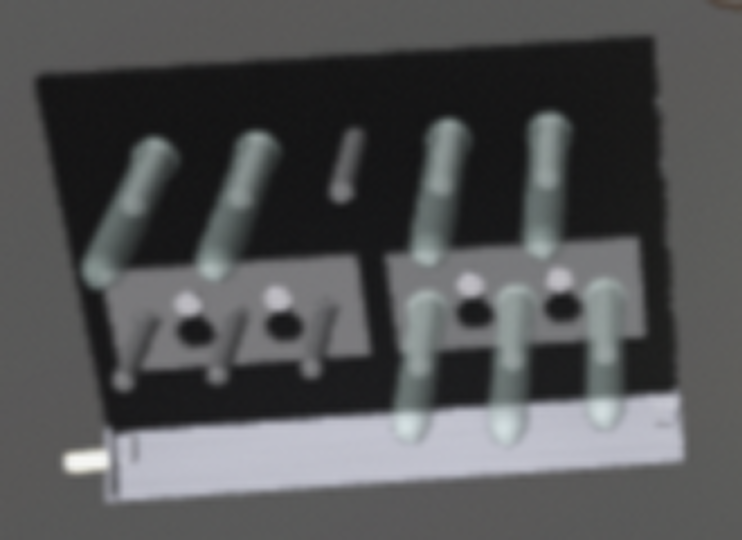

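View pics/csc.png

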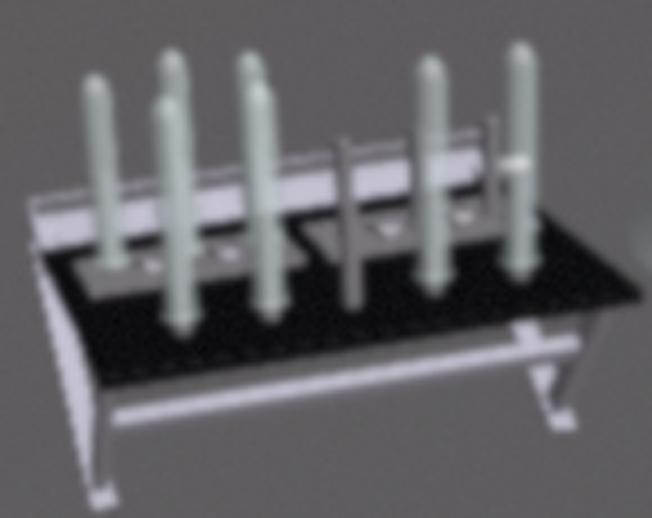

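The bare strip hangs in the +y (left) bay. In the top crop its peg tips are at about (124,381), (217,374) and (311,369), and its plate corners at (103,270), (360,255), (371,355) and (118,372). Next I cast these as rays.

```bash
cat >> h.py <<'E'
yaw=np.radians(5.2);sl=np.radians(35)
RB=np.array([[np.cos(yaw),-np.sin(yaw),0],[np.sin(yaw),np.cos(yaw),0],[0,0,1]])@np.array([[np.cos(sl),0,-np.sin(sl)],[0,1,0],[np.sin(sl),0,np.cos(sl)]])
n0=RB[:,2]   # columns: up slope, along, out
def ray(im,u,v):
    K=im["camera_matrix"];D=np.array([im["k1"],0,0,0],float)
    q=cv2.undistortPoints(np.array([[[u,v]]],float),K,D)[0,0]
    T=np.linalg.inv(im["view"]);d=T[:3,:3]@np.array([q[0],-q[1],-1]);return T[:3,3],d
def onplane(im,u,v,n,off):
    o,d=ray(im,u,v);return o+d*(off-o@n)/(d@n)
E
python3 - <<'E'
from h import *
t=dict(np.load("top.npz"));s=dict(np.load("scene.npz"))
ct=np.array([.6381,.257,.1793]);cs=np.array([.6418,.2238,.1805])
print("off",ct@n0,cs@n0);off=(ct@n0+cs@n0)/2
f=lambda p,im,o,h:onplane(im,p[0]/4.5-.39+o[0],p[1]/4.5-.39+o[1],n0,off+h)@RB
pr=lambda l,ps,im,o,h:print(l,[f(p,im,o,h).round(4).tolist() for p in ps],np.mean([f(p,im,o,h) for p in ps],0).round(4))
T=(115,175);S=(280,130)
pr("tips",[(124,381),(217,374),(311,369)],t,T,.085)
pr("plate",[(103,270),(360,255),(371,355),(118,372)],t,T,.005)
pr("pegbase",[(152,318),(242,312),(332,303)],t,T,.005)
pr("heads",[(187,304),(278,298)],t,T,.0125)
pr("headsS",[(390,229),(463,216)],s,S,.0125)
pr("toptips",[(99,275),(213,267),(428,252),(541,246)],t,T,.172)
pr("toptipsS",[(173,95),(260,88),(430,62),(519,47)],s,S,.172)
pr("bare peg",[(341,195)],t,T,.085)
pr("tubes2",[(409,430),(507,434),(604,418)],t,T,.168)
pr("left pegS",[(491,122)],s,S,.085)
# depth along plate
W=cloud(t)@RB
g=W[...,2]-off
m=(g>-.01)&(g<.2)
for nme,im in(("t",t),("s",s)):
    W=cloud(im)@RB;g=W[...,2]-off
    k=(W[...,1]>.2)&(W[...,1]<.42)&(g>.045)&(g<.1)&(W[...,0]>.42)&(W[...,0]<.66);print(nme,k.sum());P=W[k]
    for y in np.arange(.2,.42,.02):
        q=P[abs(P[:,1]-y-.01)<.01]
        if len(q):print(len(q),np.median(q,0).round(4),q[:,2].max()-off)
E
```

```text
off -0.23097892707150752 -0.23038355071796182
tips [[0.5195, 0.3357, -0.1457], [0.5197, 0.2763, -0.1457], [0.5184, 0.2163, -0.1457]] [ 0.5192  0.2761 -0.1457]
plate [[0.5589, 0.3598, -0.2257], [0.5567, 0.1888, -0.2257], [0.4787, 0.1912, -0.2257], [0.4795, 0.364, -0.2257]] [ 0.5185  0.276  -0.2257]
pegbase [[0.5197, 0.334, -0.2257], [0.5195, 0.2734, -0.2257], [0.5215, 0.2123, -0.2257]] [ 0.5203  0.2732 -0.2257]
heads [[0.5327, 0.3069, -0.2182], [0.5324, 0.2461, -0.2182]] [ 0.5326  0.2765 -0.2182]
headsS [[0.5364, 0.2455, -0.2182], [0.5336, 0.3064, -0.2182]] [ 0.535   0.2759 -0.2182]
toptips [[0.643, 0.3097, -0.0587], [0.643, 0.2442, -0.0587], [0.6431, 0.12, -0.0587], [0.6418, 0.0544, -0.0587]] [ 0.6427  0.1821 -0.0587]
toptipsS [[0.6203, 0.0635, -0.0587], [0.6349, 0.1224, -0.0587], [0.6342, 0.246, -0.0587], [0.6304, 0.3131, -0.0587]] [ 0.63    0.1862 -0.0587]
bare peg [[0.6414, 0.1809, -0.1457]] [ 0.6414  0.1809 -0.1457]
tubes2 [[0.52, 0.1457, -0.0627], [0.512, 0.0869, -0.0627], [0.5184, 0.0271, -0.0627]] [ 0.5168  0.0866 -0.0627]
left pegS [[0.5297, 0.3316, -0.1457]] [ 0.5297  0.3316 -0.1457]
t 312
42 [ 0.5215  0.2139 -0.1586] 0.08769974526153354
55 [ 0.6478  0.233  -0.1553] 0.09802329922278594
34 [ 0.6523  0.2454 -0.1582] 0.0997204691476124
43 [ 0.5213  0.2738 -0.1559] 0.08802735132808898
37 [ 0.6445  0.2972 -0.1586] 0.09848651088495397
51 [ 0.6517  0.307  -0.1603] 0.09902437424726829
47 [ 0.5218  0.3327 -0.1551] 0.0885240232035941
3 [ 0.5206  0.3406 -0.1542] 0.08326995336213366
s 342
40 [ 0.5204  0.2135 -0.1627] 0.08540647378783611
71 [ 0.6478  0.2338 -0.1582] 0.09975283315326522
58 [ 0.6517  0.2459 -0.1573] 0.0998201894368285
12 [ 0.5196  0.2698 -0.1644] 0.08460731827585763
29 [ 0.6463  0.2985 -0.1563] 0.09865828152093839
85 [ 0.651   0.3081 -0.1583] 0.09978095799880474
42 [ 0.5219  0.3319 -0.1617] 0.08602812722977177
5 [ 0.5182  0.3406 -0.1739] 0.0635670956521883
```

```bash
cat >> h.py <<'E'
off=-.2307; px,py=.5203,.2757
def bp(dx,dy,h): return RB@np.array([px+dx,py+dy,off+h])
def rrel(th,flip=0):
    y=np.array([np.sin(th),np.cos(th),0]);y=-y if flip else y
    z=np.array([0,0,-1.]);return np.stack([np.cross(y,z),y,z],1)
def q(M):
    a=R.from_matrix(M).as_quat();return [a[3],*a[:3]]
RT=np.array([[np.cos(yaw),-np.sin(yaw),0],[np.sin(yaw),np.cos(yaw),0],[0,0,1]])
tray=np.array([.570,-.232,0.])
def tp(dx,dy,z): return tray+RT@np.array([dx,dy,z])
E
python3 - <<'E'
from h import *
print("grasp",bp(0,0,.055).round(3),"stand",bp(0,0,.26).round(3),"tube tips",bp(0,-.19,.172).round(3),bp(.124,-.19,.177).round(3))
for im in("top","scene"):
    im=dict(np.load(im+".npz"));W=cloud(im);k=(W[...,2]>.09)&(W[...,2]<.14)&(abs((W-tray)@RT[:,0])<.16)&(abs((W-tray)@RT[:,1])<.13)
    n,l=cv2.connectedComponents(k.astype(np.uint8))
    for i in range(1,n):
        P=W[l==i]
        if len(P)>4:print("flask",len(P),np.median((P-tray)@RT,0).round(3))
    k=(W[...,2]>.1)&(W[...,1]<-.38)&(W[...,1]>-.6)&(W[...,0]>.3)&(W[...,0]<.8);print("vol",np.median(W[k],0),W[k].max(0))
print("up",inverse_kinematics([.159,-.579,.42],state()["ee_rot"]))
for d in(20,25,-25,-20):
  for fl in(0,1):
    A=rrel(np.radians(d),fl);out=[]
    for p,M in[(bp(0,0,.26),RB),(bp(0,0,.055),RB),(bp(.026,0,.055),RB),(bp(.026,0,.27),RB),(bp(-.05,-.25,.27),RB),(bp(0,-.5,.27),RB),(tp(-.083,0,.3),RT),(tp(-.083,0,.06),RT)]:
        j=inverse_kinematics(p,q(M@A));out.append(None if j is None else np.round(j,2).tolist())
    print(d,fl,*out,sep="\n  ")
E
```

```text
grasp [0.5   0.322 0.155] stand [0.383 0.312 0.322] tube tips [0.45  0.127 0.25 ] [0.549 0.136 0.326]
flask 80 [ 0.105 -0.076  0.113]
flask 64 [0.101 0.079 0.104]
flask 77 [ 0.055 -0.001  0.115]
vol [ 0.51197244 -0.57236108  0.16173646] [ 0.53173646 -0.55695332  0.23855078]
flask 74 [ 0.059 -0.002  0.115]
flask 57 [0.102 0.078 0.105]
flask 78 [ 0.111 -0.077  0.114]
vol [ 0.51907291 -0.57806286  0.1594854 ] [ 0.53524824 -0.5555416   0.24027984]
up [-1.35945170e+00  2.36900884e-01  7.21112247e-01  9.31903646e-06
  2.18530072e+00 -5.64628156e-02]
20
  0
  [0.9, -0.58, 1.74, -0.43, 1.53, -0.49]
  [0.71, -0.36, 1.89, -0.38, 1.13, -0.53]
  [0.68, -0.32, 1.83, -0.36, 1.13, -0.56]
  [0.87, -0.54, 1.67, -0.42, 1.55, -0.53]
  None
  [-0.84, -0.69, 1.79, 0.48, 1.64, -2.02]
  [-0.52, -0.04, 1.24, -0.0, 1.94, -1.83]
  [-0.52, -0.03, 1.65, -0.0, 1.51, -1.83]
20
  1
  None
  [0.71, -0.36, 1.89, -0.38, 1.13, 2.61]
  [0.68, -0.32, 1.83, -0.36, 1.13, 2.58]
  [0.87, -0.54, 1.67, -0.42, 1.55, 2.61]
  None
  [-0.84, -0.69, 1.79, 0.48, 1.64, 1.12]
  [-0.52, -0.04, 1.24, -0.0, 1.94, 1.31]
  [-0.52, -0.03, 
[... 939 characters left out ...]
one
  [-0.84, -0.69, 1.79, 0.48, 1.64, 0.33]
  [-0.52, -0.04, 1.24, -0.0, 1.94, 0.52]
  [-0.52, -0.03, 1.65, -0.0, 1.51, 0.52]
-20
  0
  [0.9, -0.58, 1.74, -0.43, 1.53, -1.19]
  [0.71, -0.36, 1.89, -0.38, 1.13, -1.23]
  [0.68, -0.32, 1.83, -0.36, 1.13, -1.26]
  [0.87, -0.54, 1.67, -0.42, 1.55, -1.23]
  None
  None
  [-0.52, -0.04, 1.24, -0.0, 1.94, -2.53]
  [-0.52, -0.03, 1.65, -0.0, 1.51, -2.53]
-20
  1
  [0.9, -0.58, 1.74, -0.43, 1.53, 1.95]
  [0.71, -0.36, 1.89, -0.38, 1.13, 1.91]
  [0.68, -0.32, 1.83, -0.36, 1.13, 1.88]
  [0.87, -0.54, 1.67, -0.42, 1.55, 1.92]
  None
  [-0.84, -0.69, 1.79, 0.48, 1.64, 0.42]
  [-0.52, -0.04, 1.24, -0.0, 1.94, 0.61]
  [-0.52, -0.03, 1.65, -0.0, 1.51, 0.61]
```

```bash
cat >> h.py <<'E'
A=rrel(np.radians(25));QB=q(RB@A);QT=q(RT@A)
def st(l=""):
    s=state();print(l,round(s["time"],2),"strip-frame",((RB.T@s["ee_pos"])-[px,py,off]).round(4),"F",(RB.T@s["ft_force"]).round(1),"gap",round(s["finger_gap"],4),"ff",round(s["finger_force"],1),s["ee_pos"].round(3))
E
python3 - <<'E'
from h import *
print([inverse_kinematics(p,o) is not None for p,o in(([.40,.31,.45],QT),(tp(-.083,0,.45),QT))])
st()
move_l([.159,-.579,.42],speed=.25)
move_to([.40,.31,.45],QT); st("via")
move_to(bp(0,0,.235),QB); st("stand")
move_l(bp(0,0,.135),speed=.15); st("pre")
for n in("scene","top"):
    im=get_image(n);np.savez(f"{n}1.npz",**{k:np.array(v) for k,v in im.items()})
    c=im["frame"][110:260,270:440] if n=="scene" else im["frame"][160:300,110:280]
    cv2.imwrite(f"pics/{n}1.png",cv2.resize(c,None,fx=4,fy=4,interpolation=cv2.INTER_CUBIC))
E
```

```text
[True, True]
 0.1 strip-frame [-0.302  -0.8661  0.3582] F [-0. -0. -0.] gap 0.0881 ff 0.0 [ 0.159 -0.578  0.23 ]
via 4.23 strip-frame [ 0.0874 -0.0037  0.3544] F [-0.2  0.1  0.2] gap 0.0879 ff 0.0 [0.4  0.31 0.45]
stand 5.09 strip-frame [ 1.000e-03 -1.000e-04  2.361e-01] F [ 1.6 -0.8  0.5] gap 0.0878 ff 0.0 [0.397 0.313 0.303]
pre 5.91 strip-frame [1.100e-03 1.000e-04 1.358e-01] F [ 0.7 -0.1  0.6] gap 0.0878 ff 0.0 [0.455 0.318 0.221]
```

View pics/scene1.png

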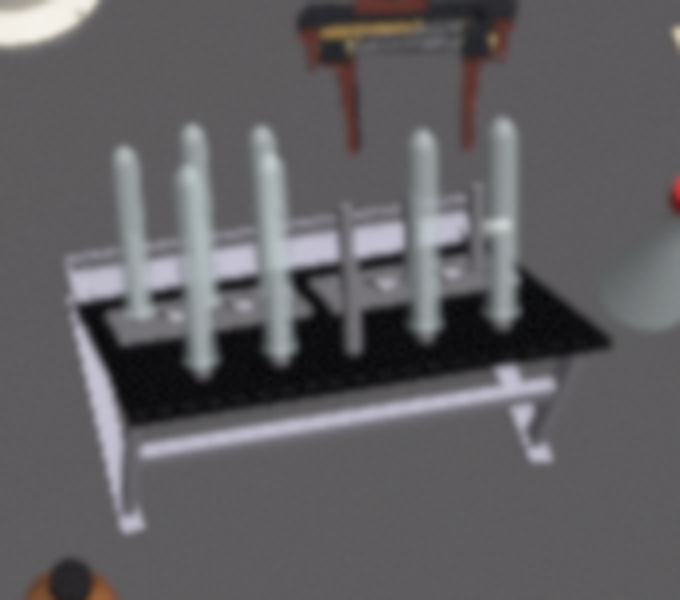

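The open fingers straddle the middle peg, with tips at about (352,150) and (468,150), clear of the tubes. I'll descend and grip, watching the forces.

```bash
python3 - <<'E'
from h import *
move_l(bp(0,0,.055),speed=.08); st("down")
close(); st("closed"); hold(.2); st()
s=state();e=s["ee_pos"]
u=RB[:,0]
for d in(.008,.016,.026):
    move_l(e+u*d,speed=.04); st(f"up{d}")
for n in("scene","top"):
    im=get_image(n);np.savez(f"{n}2.npz",**{k:np.array(v) for k,v in im.items()})
    c=im["frame"][110:260,270:440] if n=="scene" else im["frame"][160:300,110:280]
    cv2.imwrite(f"pics/{n}2.png",cv2.resize(c,None,fx=4,fy=4,interpolation=cv2.INTER_CUBIC))
E
```

```text
down 7.16 strip-frame [0.0006 0.0002 0.0556] F [-0.1 -0.1  0.9] gap 0.0876 ff 0.0 [0.5   0.323 0.155]
closed 8.29 strip-frame [-0.0001 -0.      0.0549] F [-1.  -0.7 -0.2] gap 0.0132 ff 30.0 [0.5   0.322 0.154]
 8.49 strip-frame [-0.0001 -0.      0.055 ] F [ 0.2 -0.3  0.4] gap 0.0134 ff 30.0 [0.5   0.322 0.154]
up0.008 8.84 strip-frame [ 0.0081 -0.0001  0.055 ] F [ 0.1 -0.4  0.1] gap 0.0136 ff 30.0 [0.507 0.323 0.159]
up0.016 9.19 strip-frame [ 0.0161 -0.0001  0.055 ] F [-0.2 -0.3  1.1] gap 0.0138 ff 30.0 [0.513 0.323 0.164]
up0.026 9.59 strip-frame [ 0.0261 -0.0001  0.055 ] F [-0.1 -0.8  1.8] gap 0.0137 ff 30.0 [0.521 0.324 0.169]
```

View pics/scene2.png

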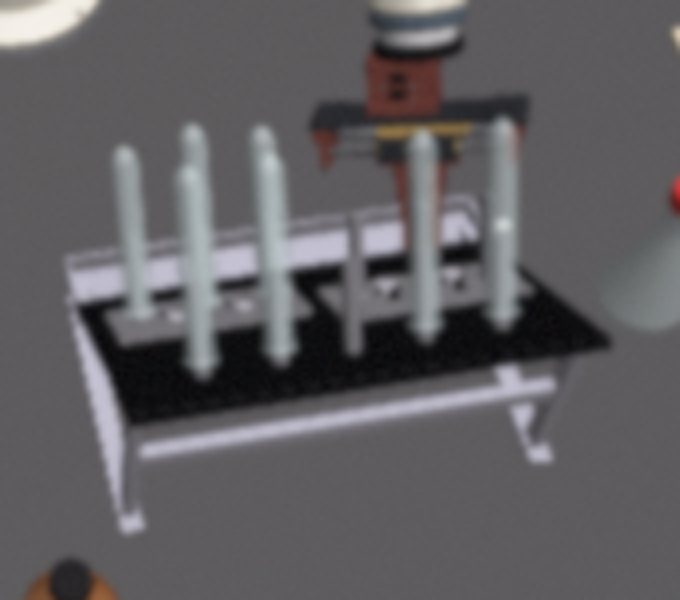

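The strip has moved up and the stud heads (388,290) and (455,278) stand in dark holes. I'll lift off in small steps and stop on force.

```bash
python3 - <<'E'
from h import *
ok=True
for h in(.060,.066,.072):
    move_l(bp(.026,0,h),speed=.04); st(h)
    if np.linalg.norm(state()["ft_force"])>10: ok=False;break
if ok:
    move_l(bp(.02,0,.12),speed=.1); st()
    move_l(bp(.02,0,.265),speed=.18); st("out")
    im=get_image("scene");cv2.imwrite("pics/s3.png",cv2.resize(im["frame"][60:260,230:440],None,fx=3,fy=3,interpolation=cv2.INTER_CUBIC))
E
```

```text
0.06 9.97 strip-frame [0.0258 0.     0.0601] F [-0.8 -0.2 -1.6] gap 0.0134 ff 30.0 [0.518 0.324 0.173]
0.066 10.27 strip-frame [0.0263 0.0001 0.0664] F [-0.6  0.5 -1.2] gap 0.0133 ff 30.0 [0.515 0.324 0.179]
0.072 10.57 strip-frame [0.0264 0.0002 0.0725] F [-1.4 -0.5 -1.8] gap 0.0136 ff 30.0 [0.511 0.324 0.184]
 11.2 strip-frame [1.990e-02 1.000e-04 1.199e-01] F [ 0.   0.5 -2.1] gap 0.0131 ff 30.0 [0.479 0.32  0.219]
out 12.16 strip-frame [ 1.920e-02 -1.000e-04  2.636e-01] F [-0.9  1.   0. ] gap 0.0135 ff 30.0 [0.396 0.313 0.336]
```

View pics/s3.png

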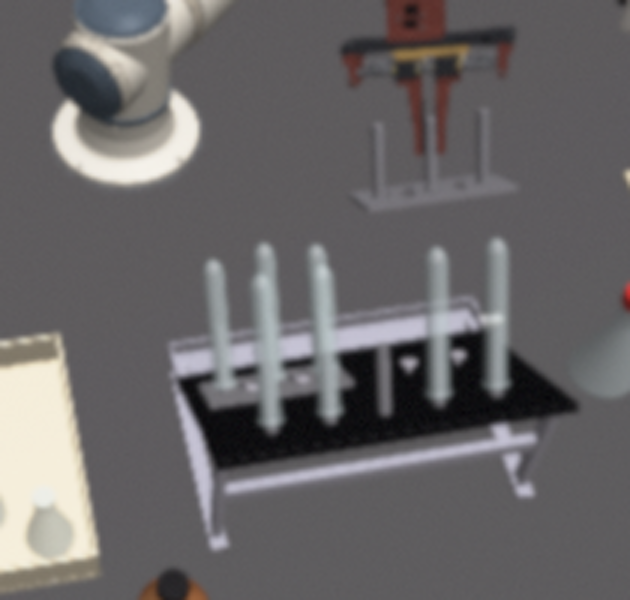

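The strip is off cleanly, held by its middle peg at (430,130). The other strip and the tubes haven't moved. I'll carry it over and lower it to just above the tray floor.

```bash
python3 - <<'E'
from h import *
move_l([.40,.31,.45],speed=.1,orientation=QT); st("level")
move_l(tp(-.084,0,.45),speed=.2); st("over")
move_l(tp(-.084,0,.14),speed=.15); st("low")
for n in("scene","top"):
    im=get_image(n);np.savez(f"{n}4.npz",**{k:np.array(v) for k,v in im.items()})
    c=im["frame"][120:280,140:300] if n=="scene" else im["frame"][165:305,270:430]
    cv2.imwrite(f"pics/{n}4.png",cv2.resize(c,None,fx=3,fy=3,interpolation=cv2.INTER_CUBIC))
E
python3 -c "
import cv2,numpy as np
a=cv2.imread('pics/scene4.png');b=cv2.imread('pics/top4.png');h=min(len(a),len(b));c=np.hstack([a[:h],b[:h]]);cv2.imwrite('pics/both4.png',cv2.resize(c,None,fx=.83,fy=.83))"
```

```text
level 13.48 strip-frame [ 0.087  -0.0032  0.3545] F [-1.   0.5 -1. ] gap 0.0137 ff 30.0 [0.4  0.31 0.45]
over 16.42 strip-frame [ 0.117  -0.5579  0.3341] F [-0.4 -0.2 -1.5] gap 0.0134 ff 30.0 [ 0.486 -0.239  0.45 ]
low 18.63 strip-frame [-0.0603 -0.5586  0.0805] F [-1.2  0.  -1.5] gap 0.0134 ff 30.0 [ 0.487 -0.24   0.141]
```

View pics/both4.png

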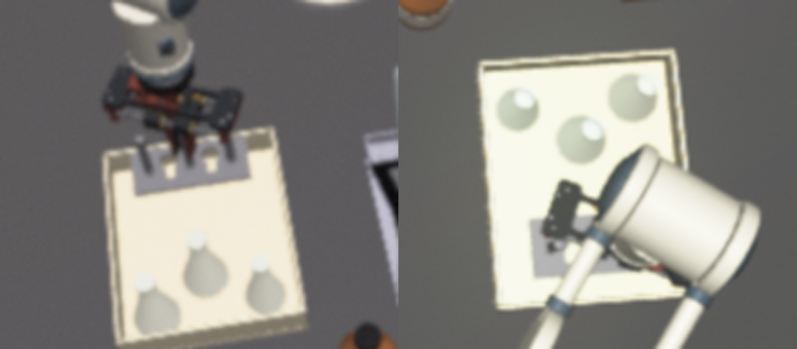

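The strip is level, aligned with the tray's back half and clear of the flasks and walls. I'll lower it to contact.

```bash
python3 - <<'E'
from h import *
move_l(tp(-.084,0,.070),speed=.08); st("70")
f0=np.mean([state()["ft_force"][2] for _ in range(1)])
z=.066
while z>.050:
    move_l(tp(-.084,0,z),speed=.02); f=state()["ft_force"][2]
    print(round(z,4),round(f,1))
    if f>3: break
    z-=.0015 if z<.063 else .003
hold(.2);st("contact")
E
```

```text
70 19.76 strip-frame [-0.1005 -0.5587  0.0231] F [-0.6 -0.  -1.1] gap 0.0136 ff 30.0 [ 0.487 -0.24   0.071]
0.066 -0.9
0.063 -1.6
0.06 -2.4
0.0585 4.9
contact 21.16 strip-frame [-0.1068 -0.5585  0.0142] F [0.6 1.8 5.6] gap 0.0138 ff 30.0 [ 0.487 -0.24   0.06 ]
```

```bash
python3 - <<'E'
from h import *
gripper_open(); st("open")
move_l(tp(-.084,0,.16),speed=.1); move_l(tp(-.084,0,.40),speed=.2); move_to([.35,-.0,.45],QT); hold(.3); st("clear")
for n in("scene","top"):
    im=get_image(n);np.savez(f"{n}5.npz",**{k:np.array(v) for k,v in im.items()})
    c=im["frame"][120:280,140:440] if n=="scene" else im["frame"][165:305,110:410]
    cv2.imwrite(f"pics/{n}5.png",cv2.resize(c,None,fx=2,fy=2,interpolation=cv2.INTER_CUBIC))
    W=cloud(im);k=(abs((W-tray)@RT[:,0]+.08)<.07)&(abs((W-tray)@RT[:,1])<.12)&(W[...,2]<.04);f=im["frame"].astype(int)
    k&=(abs(f[...,2]-f[...,0])<14)&(f[...,2]<150)&(f[...,2]>60)
    P=W[k];r=(P-tray)@RT;print(n,len(P),cv2.minAreaRect(r[:,:2].astype(np.float32)),np.polyfit(r[:,0],r[:,2],1),np.polyfit(r[:,1],r[:,2],1),np.median(r[:,2]))
a=cv2.imread('pics/scene5.png');b=cv2.imread('pics/top5.png');cv2.imwrite('pics/both5.png',np.vstack([a,b]))
E
```

```text
open 22.37 strip-frame [-0.1078 -0.5584  0.0133] F [ 0.3  0.9 -0. ] gap 0.0878 ff 0.0 [ 0.486 -0.24   0.059]
clear 26.27 strip-frame [ 0.0234 -0.308   0.3987] F [ 0.4  0.4 -0.5] gap 0.088 ff 0.0 [ 0.351 -0.     0.449]
scene 294 ((-0.08634790778160095, 0.0005741491913795471), (0.07158104330301285, 0.1524074375629425), 0.6933296322822571) [-0.01584001  0.01159939] [-0.00646262  0.01287008] 0.011089984095263739
top 43 ((-0.08631601184606552, -0.0029887184500694275), (0.14311471581459045, 0.016938040032982826), 89.53337860107422) [-0.61825423 -0.03496751] [0.0233456  0.01887682] 0.01513786143511564
```

View pics/both5.png

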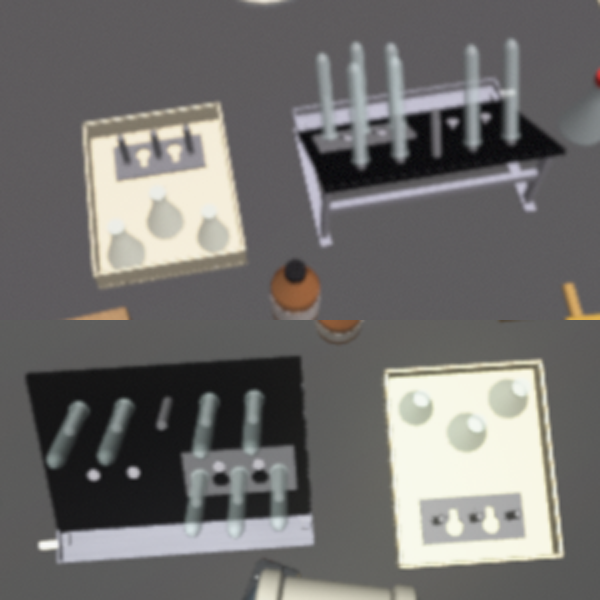

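The strip lies flat at about (160,155) in the scene half, pegs up and clear of the flasks. The other strip, tubes and glassware are all in place.

```bash
python3 -c "
from bench import *
print(job_done())"
```

```text
the job is handed in; nothing more can be done
None
```

The bare peg strip is off the rack and lying flat, pegs up, in the empty half of the wash-up tray; the final pictures show the other strip, the tubes and the flasks where they were, and the job is handed in at about 26 s on the robot's clock.

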